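# Knock the stuck spacer out of the sprung clamp fixture

## Robot

A 6-joint arm with a two-finger parallel gripper is mounted at the origin on the work surface. World frame = base frame: x ahead of the robot, y to its left, z up, the work surface at z = 0. Lengths are in mm, angles in degrees, forces in N, time in s.
With the tool pointing down it reaches from about 300 to 850 mm from the base axis. Payload 4.2 kg.
Tool frame: the origin (TCP) lies at the very end of the fingers, on their centre line; the grasp point (between the pads) lies 19 mm behind it; z points along the fingers, y is the line along which they close (so a half turn about z gives the same grasp; the last joint's range is limited). The gripper opens to 91 mm and grips with 3 to 60 N. Pads are 32 mm wide; open, the fingers measure 118 mm over their backs; the gripper's body (76 mm by 178 mm) begins 60 mm behind the grasp point.
Start: joints at [64.4, 18.312, 89.639, -0, 72.044, -1.146], TCP at [238.031, 523.435, 213.976] pointing down, gripper open.
Joint ranges: [-177.97, 177.97], [-48.28, 115.42], [12.27, 149.76], [-77.06, 257.06], [2.81, 150.46], [-146.56, 146.56]. Speed limits (degrees/s): [147.25, 147.25, 180, 180, 180, 180].

## Interface

Orientations are given as [roll, pitch, yaw] about the fixed x, y, z axes, in that order (R = Rz(yaw) Ry(pitch) Rx(roll)).
In Python, from workcell import * gives the robot as it stands.
- The arm moves only by the tool move_arm, never from a script. Its argument "motion" is a list of rows, each a list of 3 entries, a list of its own where there are three numbers: the finger opening in mm, from 0 to 91.2, then the shift along the world's x, y, z in units of 25 mm (1.0 is 25 mm), then the turn, a rotation vector about the world's x, y, z in units of 4 degrees (1.0 is 4 degrees). In form: [[grip, [x, y, z], [ax, ay, az]], ...]. A call has 1 to 20 rows; each row shifts and turns the commanded pose from where the row before left it; what a row does not reach is not made up. A row lasts 1/12 s, in which the tool goes at most 41.7 mm and 7.16 degrees, less where a joint would pass 70% of its speed; a pose out of reach is approached as far as the arm can. A call with a number of a shift or a turn outside -1 to 1 is refused whole. A call with a gripper value outside its range is refused whole. The fingers move at their own pace and stop on an object; "grip_force" is the grip in N (left out, the last holds). Time passes only in rows, so rows that do not move let the fingers close. It gives the time, the measured TCP pose, the force, the opening and the grip force at its end, in the units of the state.
- state(): the state, without advancing time (a new reading comes with each control period).
- grab_frame(name): name is "side" or "top"; returns the picture (420x560x3 uint8, blue, green, red); there is no depth.
- camera_info(name): a dict with "fx", "fy", "cx", "cy" (pixels), "rvec" (rotation vector, rad) and "tvec" (3), from world to camera coordinates, as OpenCV has them. Camera axes: x right, y down, z forward; pixel columns grow to the right and rows downward; lengths in mm; the calibration is good to about 2 mm. A picture is of the moment at which its call begins. camera_info takes no time and is no camera call.
- job_done(): hands the job in; it is judged then, once.
The state is a dict: "time_s": time; "qpos": joint angles; "qvel": joint speeds; "effort": joint torques, N m; "ee_pos": TCP position; "ee_rot": TCP orientation; "force": force on the tool from outside, world axes, zero at the start; "torque": the same for the moment, N m; "gripper_width": finger opening in mm; "gripper_force": force on a finger pad.
Only numpy, scipy, OpenCV 4.12 (cv2) and the standard library are available. Lean on these libraries where they do the work, as an engineer would, in place of code of your own. Each camera call takes 0.05 s, during which the arm holds its last target. There are 200 camera calls.

## Task

Slide the red keyhole cover plate across until its wide hole is over the brass stud head, lift it off and lay it flat on the black rubber mat. Then hold the wooden block down in the pocket this uncovers and knock the wedged steel spacer along between the jaws until it is wholly out on the open end of the fixture's base; do not touch the spacer with the gripper before it is out. Finally stand the block upright on the mat again and lift the spacer out and set it gently, flat, on the floor of the yellow tray, leaving the collar in the tray and everything else on the bench where it is.

Things in the scene. Friction and masses are not known exactly. Their poses are not given: they have to be found in the camera images.
- fixture: Clamp fixture bolted to the bench, does not move; origin at its underside, z up; its x axis is the way the spacer must be knocked. Steel base, top 12 mm up, x -110..+120, y -65..+65. Green fixed jaw: y +20..+50, x -110..+30, top 48 mm up. Facing it, a steel sprung jaw: x -38..+28, y -41 to its face at y -20 (-17 when closed), top 48 mm up, spring housing behind it to y -65.
- pocket (a point): Centre of the pocket's floor on the fixture (fixture x -72, y 0, 12 mm up; same axes). Pocket: from a closed end wall (28 mm to -x of here) to the spacer's rear face, between walls at y -19 and +20, walls 36 mm above this floor. Open at the top once the cover plate is off; the channel goes on along +x between the jaws, also open at the top.
- open_end (a point): Middle of the bare open end of the fixture's base, on its top face (fixture x +75, y 0, 12 mm up; same axes). Nothing stands on the base from 45 mm to -x of here (the jaws' ends) to 45 mm to +x (the base's edge), and 65 mm either side in y.
- stud (a point): Top of the brass headed stud on the fixed jaw (fixture x -74, y +34, 61 mm up; same axes). Head 14 mm dia, 5 mm thick; below it a shank 7 mm dia and 8 mm long down to the jaw's top.
- jaw (a joint): Sprung jaw: 0.003 m with the spacer gripped, 0 when closed (spacer gone). It presses on the spacer with about 4.5 N, so that pushing the spacer along takes roughly 8 to 17 N.
- spacer_center (a point): Centre of the steel spacer, a block 44 (x) x 40 (y) x 30 (z) mm, 0.2 to 0.4 kg, a round bore mark on its top. Starts wedged between the jaws, resting on the fixture's base, axes along the fixture's, centre at fixture x -17..+5, y 0. Its rear face is its -x face. It is wholly out once its centre is beyond fixture x +54.
- plate_fin (a point): Centre of the black grip fin, 12 (x) x 36 (y) x 36 (z) mm, on the red cover plate (0.24 kg, 5 mm thick). From here the plate spans x -30..+30, y -38..+66, its underside 23 mm below. Keyhole at x 0: an 11 mm slot, closed end at y +59.5, runs to a 20 mm square hole centred at y +29. It starts flat on the walls over the pocket, axes as the fixture's, and must slide 25 mm along fixture +y before it lifts free.
- block_center (a point): Centre of the square hardwood block 28 x 28 x 100 mm (blue band round its top), about 0.09 kg, its z axis along its length. Starts standing upright on the middle part of the mat, at any yaw.
- mat: Black rubber mat fixed to the bench, 180 (x) x 240 (y) x 3 (z) mm, origin at the centre of its underside. It lies to the left or to the right of the fixture, the tray on the other side.
- tray: Yellow open tray fixed to the bench, 170 (x) x 140 (y) x 32 (z) mm outside, walls and floor 4 mm, origin at the centre of its underside.
- collar: Brass collar 32 mm dia, 14 mm high, lying loose in the tray; origin under its centre. Leave it where it is.
- mug: Red mug 72 mm dia, 85 mm high, with a handle; bystander, origin under its centre.
- tape: Orange ring (tape reel) 90 mm dia, 24 mm high; bystander, origin under its centre.
- spray: Blue can with white cap 56 mm dia, 170 mm high; bystander, origin under its centre.
- jar: Glass jar with yellow lid 64 mm dia, 90 mm high; bystander, origin under its centre.
- wrench: Steel wrench 160 mm long lying on the bench beyond the fixture, along its x; bystander.
- driver: Screwdriver with yellow handle, 180 mm long, lying between the robot and the fixture, along its x; bystander.
Mind the look-alikes: they are no part of the job. There is more than one size of the part that bears block_center; the job needs the smaller. Of the things shaped like the part that bears plate_fin, the red one is meant.

How it is judged:
By the outcome, as a careful person would: the job done as asked, in the order asked, and still so for the second after the job is handed in, with the robot touching nothing.
It also fails if it takes over 72 s, if anything falls off the work surface, if the arm or the gripper's body presses on something with over 40 N, if the wrist force passes 120 N, or if a joint passes its speed limit or range.

## Working session

There is one attempt and no reset: what is moved stays moved. The work goes in short steps, Python scripts to look and compute and a tool call to move; the robot and the scene stay as the last step left them, time stands still between calls to the robot, and variables do not carry over. Pictures are saved under pics/ and viewed, at most 10 in all, crops included, and the job is handed in when it is done.

Besides the shell and the picture viewer there is one more tool, called after "Emit:" in YAML: its name, and indented under it one key for each argument. move_arm: Moves the arm, as the interface text tells. Shifts and turns lie within -1 to 1; 1 stands for 25 mm of shift or 4 degrees of turn. Its arguments: {"type":"object","properties":{"motion":{"type":"array","items":{"type":"array"}},"grip_force":{"type":"number"}},"required":["motion"]}

```bash
ls; mkdir -p pics; python3 - <<'E'
from workcell import *
import cv2
for n in("top","side"):
    cv2.imwrite(f"pics/{n}0.png",grab_frame(n)); print(camera_info(n))
print(state())
E
```

```text
pics
{'fx': 433.40264882812886, 'fy': 433.40264882812886, 'cx': 284.5347033612961, 'cy': 211.4537527654922, 'rvec': array([ 2.17209123, -2.14774244,  0.1388539 ]), 'tvec': array([  70.63640397,  556.03385778, 1052.47613476])}
{'fx': 388.83167199003407, 'fy': 388.83167199003407, 'cx': 276.24376611970837, 'cy': 210.86016833441553, 'rvec': array([ 2.4339039 , -0.06423323,  0.00797233]), 'tvec': array([-506.24676902,  149.54081569,  929.74227883])}
{'time_s': 0.1, 'qpos': array([ 6.43985511e+01,  1.83481308e+01,  8.96992532e+01, -4.55030604e-04,
        7.20428141e+01, -1.14626976e+00]), 'qvel': array([ 0.0473844 , -0.11059608, -0.20538431,  0.01555391, -0.07419641,
       -0.04354175]), 'effort': array([ 4.54201172e-04, -4.13334846e+01, -2.32507753e+01,  7.27527891e-02,
        4.21322859e-02, -9.36178708e-05]), 'ee_pos': array([237.85223626, 523.01151173, 213.20391646]), 'ee_rot': array([-1.79909811e+02, -1.37184254e-03,  1.55544960e+02]), 'force': array([ 0.87351514, -0.012826  , -0.44469114]), 'torque': array([ 0.02758993,  0.04669822, -0.03587929]), 'gripper_force': 0.0, 'gripper_width': 90.79267260318073}
```

View pics/top0.png

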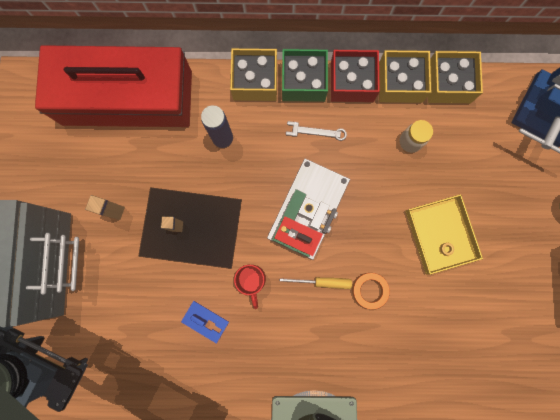

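View pics/side0.png

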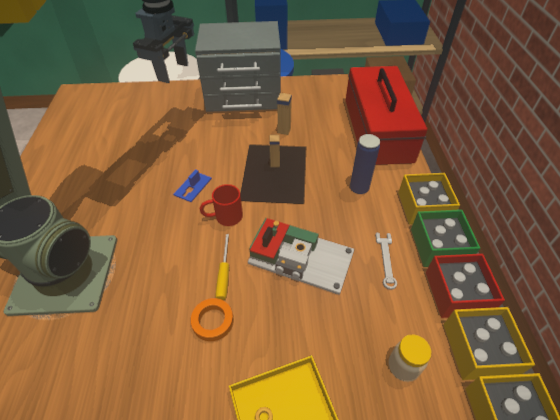

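The top view shows the fixture at (310,210), with its open end pointing up and right. The mat is at (190,228) with the block at (172,224), and the tray is at (444,235). The taller block, at (97,205), and the blue plate are decoys. Next I'll zoom in on the fixture.

```bash
cat > h.py <<'E'
import numpy as np, cv2
from workcell import *
def cam(n):
    c=camera_info(n); K=np.array([[c['fx'],0,c['cx']],[0,c['fy'],c['cy']],[0,0,1]])
    return K,cv2.Rodrigues(np.array(c['rvec']))[0],np.array(c['tvec']).reshape(3)
def ray(n,p):
    K,R,t=cam(n); return -R.T@t, R.T@np.linalg.inv(K)@np.array([p[0],p[1],1.])
def onz(n,p,z):
    o,d=ray(n,p); return o+d*(z-o[2])/d[2]
def proj(n,X):
    c=camera_info(n);K=cam(n)[0]
    return cv2.projectPoints(np.array(X,float).reshape(-1,1,3),np.array(c['rvec']),np.array(c['tvec']),K,None)[0].reshape(-1,2)
def rect(mask):
    cs=cv2.findContours(mask,cv2.RETR_EXTERNAL,cv2.CHAIN_APPROX_NONE)[0]
    return max(cs,key=cv2.contourArea)
def fx(origin,yaw,p):
    a=np.radians(yaw);c,s=np.cos(a),np.sin(a)
    return np.array(origin)+np.array([c*p[0]-s*p[1],s*p[0]+c*p[1]])
E
python3 - <<'E'
from h import *
t=cv2.imread('pics/top0.png');s=cv2.imread('pics/side0.png')
a=cv2.resize(t[150:270,260:360],None,fx=4,fy=4,interpolation=cv2.INTER_CUBIC)
b=cv2.resize(s[205:300,240:360],(400,317),interpolation=cv2.INTER_CUBIC)
c=np.zeros((480,800,3),np.uint8);c[:,:400]=a;c[:317,400:]=b
cv2.imwrite('pics/z.png',c)
hs=cv2.cvtColor(t,cv2.COLOR_BGR2HSV)
m=((hs[...,2]<45)).astype(np.uint8);m[:170]=0;m[290:]=0;m[:,:130]=0;m[:,250:]=0
r=cv2.minAreaRect(rect(m));print('mat',r)
bp=[onz('top',p,3)for p in cv2.boxPoints(r)];print(np.round(bp,1))
m=cv2.inRange(hs,(20,130,90),(34,255,255));m[:180]=0;m[:,:390]=0;m[:,500:]=0;m[290:]=0
r=cv2.minAreaRect(rect(m));print('tray',r);print(np.round([onz('top',p,32)for p in cv2.boxPoints(r)],1))
E
```

```text
Traceback (most recent call last):
  File "h.py", line 15, in rect
    return max(cs,key=cv2.contourArea)
ValueError: max() iterable argument is empty
```

View pics/z.png

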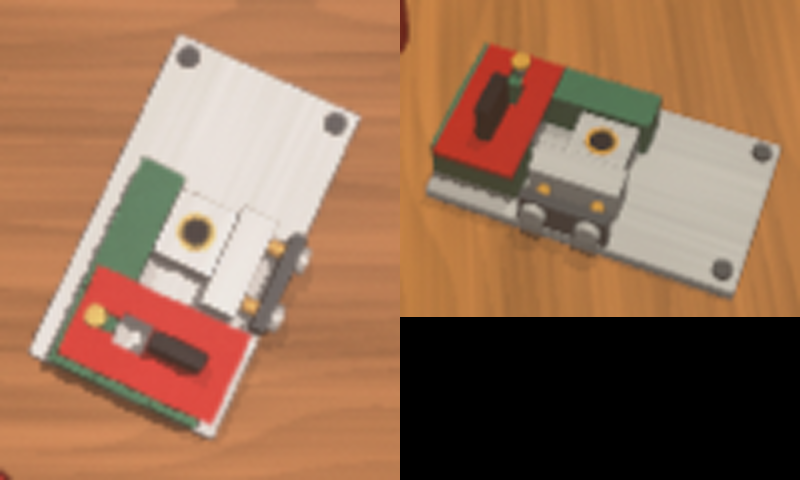

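The zoom shows the base corners in crop pixels: (178,36), (359,118), (31,353) and (212,437). The bore mark is at (197,232), the fin at (175,352), the stud head at (95,315) and the open end is at the top. The fixture's x axis points up and right.

```bash
cat > m.py <<'E'
from h import *
t=cv2.imread('pics/top0.png');s=cv2.imread('pics/side0.png')
C=np.array([(178,36),(359,118),(31,353),(212,437)])/4+[260,150]-0.4
W=np.array([onz('top',p,12)[:2] for p in C]); M=np.array([(120,65),(120,-65),(-110,65),(-110,-65)],float)
Cs=np.array([(779,146),(733,297),(428,192)])-[400,0]; Cs=Cs/3.333+[240,205]
print('side corners',[np.round(onz('side',p,12)[:2],1)for p in Cs])
mc,wc=M-M.mean(0),W-W.mean(0)
a=np.arctan2((mc[:,0]*wc[:,1]-mc[:,1]*wc[:,0]).sum(),(mc*wc).sum());yaw=np.degrees(a)
o=W.mean(0)-fx([0,0],yaw,M.mean(0)); 
print('fix',o,yaw,'res',np.round([fx(o,yaw,m)-w for m,w in zip(M,W)],1).tolist())
def inv(p): return fx([0,0],-yaw,np.array(p)[:2]-o)
print('spacer',inv(onz('top',(197/4+259.6,232/4+149.6),42)),'stud',inv(onz('top',(95/4+259.6,315/4+149.6),61)))
print('spacer side',inv(onz('side',(201/3.333+240,141/3.333+205),42)))
print('mat V',t[250,200],t[210,160],'wood',t[280,120]);
hs=cv2.cvtColor(t,cv2.COLOR_BGR2HSV)
m=((hs[...,2]<75)*255).astype(np.uint8);m[:170]=0;m[290:]=0;m[:,:130]=0;m[:,250:]=0
r=cv2.minAreaRect(rect(m));print('mat',r)
print(np.round([onz('top',p,3)[:2]for p in cv2.boxPoints(r)],1).tolist(),onz('top',r[0],3))
m=cv2.inRange(hs,(20,130,90),(34,255,255));m[:180]=0;m[:,:390]=0;m[:,500:]=0;m[290:]=0
r=cv2.minAreaRect(rect(m));print('tray',r);print(np.round([onz('top',p,32)[:2]for p in cv2.boxPoints(r)],1).tolist(),onz('top',r[0],32))
print('collar',onz('top',(447,249),18))
b=cv2.resize(t[205:245,150:195],(400,356),interpolation=cv2.INTER_CUBIC)
d=cv2.resize(s[125:180,255:295],(400,550),interpolation=cv2.INTER_CUBIC)
c=np.zeros((550,800,3),np.uint8);c[:356,:400]=b;c[:,400:]=d;cv2.imwrite('pics/b.png',c)
E
python3 m.py
```

```text
side corners [array([698.1,  23.6]), array([645.3, -97. ]), array([440.3,  -1.9])]
fix [562.74316609  17.55234872] -24.294020148507286 res [[1.9, -0.0], [1.2, -1.3], [-0.7, 2.4], [-2.4, -1.1]]
spacer [ 2.16423872 -0.24946813] stud [-73.15700963  34.88196358]
spacer side [ 3.38653117 -1.84206441]
mat V [39 45 57] [40 47 60] wood [ 75 115 173]
mat ((189.79696655273438, 227.47201538085938), (92.5035400390625, 68.76277923583984), 7.853313446044922)
[[442.7, 444.9], [618.6, 429.8], [588.3, 191.5], [413.3, 211.2]] [514.85171966 319.28356848   3.        ]
tray ((444.8679504394531, 233.8802032470703), (69.5241928100586, 55.68125915527344), 71.96571350097656)
[[564.2, -233.0], [609.8, -368.3], [443.8, -415.4], [400.0, -282.3]] [ 503.60712982 -324.77070602   32.        ]
collar [ 466.52143808 -334.09838191   18.        ]
```

View pics/b.png

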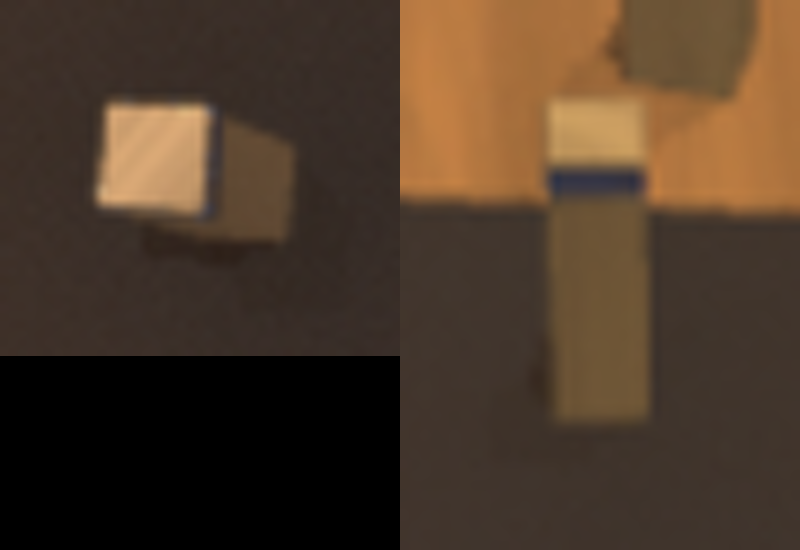

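The block's top corners in the top crop are (107,102), (211,104), (206,212) and (97,206). In the side crop its top face spans (548,100) to (645,166) and its base (555,420) to (650,420). Next I'll triangulate with both cameras.

```bash
cat >> h.py <<'E'
def tri(pt,ps):
    (a,u),(b,v)=ray('top',pt),ray('side',ps); u=u/np.linalg.norm(u);v=v/np.linalg.norm(v)
    s=np.linalg.lstsq(np.c_[u,-v],b-a,rcond=None)[0]; p,q=a+s[0]*u,b+s[1]*v
    return (p+q)/2,np.linalg.norm(p-q)
E
python3 - <<'E'
from h import *
T=lambda p:np.array(p)/8.889+[149.6,204.6]; S=lambda p:(np.array(p)-[400,0])/10+[254.6,124.6]
tb=[onz('top',T(p),103)[:2] for p in [(107,102),(211,104),(206,212),(97,206)]]
sb=[onz('side',S(p),103)[:2] for p in [(548,100),(641,98),(645,166),(549,166)]]
s0=[onz('side',S(p),3)[:2] for p in [(555,420),(650,420)]]
for x in (tb,sb): print(np.round(x,1).tolist(),np.mean(x,0))
print(np.round(s0,1).tolist())
F=lambda p:np.array(p)/4+259.6-[0,110]; G=lambda p:(np.array(p)-[400,0])/3.333+[239.65,204.65]
for n,a,b in [('stud',(95,315),(521,61)),('bore',(197,232),(601,141)),('hole far',(188,57),(762,152)),('hole2',(335,124),(722,269))]:
    print(n,tri(F(a),G(b)))
E
```

```text
[[532.4, 364.7], [532.2, 337.3], [503.7, 337.4], [504.9, 366.0]] [518.31023195 351.36533002]
[[506.3, 363.2], [532.6, 362.4], [532.2, 332.5], [505.5, 334.2]] [519.16485888 348.08096522]
[[505.0, 338.7], [533.3, 337.0]]
stud (array([510.71213008,  79.43370035,  57.11300515]), np.float64(0.0654676257921007))
bore (array([564.60581985,  16.35849178,  40.85312153]), np.float64(0.31912033320699157))
hole far (array([683.84642598,  20.8362187 ,  10.82472101]), np.float64(0.9354787404982337))
hole2 (array([640.32005889, -74.31677299,  11.64159464]), np.float64(0.40984123613074824))
```

Emit:
move_arm:
  motion:
    - [50,[0.5,-0.98,-0.15],[0,0,-1]]
    - [50,[0.5,-0.98,-0.15],[0,0,-1]]
    - [50,[0.5,-0.98,-0.15],[0,0,-1]]
    - [50,[0.5,-0.98,-0.15],[0,0,-1]]
    - [50,[0.5,-0.98,-0.15],[0,0,-1]]
    - [50,[0.5,-0.98,-0.15],[0,0,-1]]
    - [50,[0.5,-0.98,-0.15],[0,0,-1]]
    - [50,[0.5,-0.98,-0.15],[0,0,-1]]
    - [50,[0.5,-0.98,-0.15],[0,0,-1]]
    - [50,[0.5,-0.98,-0.15],[0,0,-1]]
    - [50,[0.5,-0.98,-0.15],[0,0,-1]]
    - [50,[0.5,-0.98,-0.15],[0,0,-1]]
    - [50,[0.5,-0.98,-0.15],[0,0,-1]]
    - [50,[0.5,-0.98,-0.15],[0,0,-1]]
    - [50,[0.5,-0.98,-0.15],[0,0,-1]]
    - [50,[0.5,-0.98,-0.15],[0,0,-1]]
    - [50,[0.5,-0.98,-0.15],[0,0,-1]]
    - [50,[0.5,-0.98,-0.15],[0,0,-1]]
    - [50,[0.5,-0.98,-0.15],[0,0,-1]]
    - [50,[0.5,-0.98,-0.15],[0,0,-1]]

```text
time_s: 1.77
ee_pos: [488.2, 32.1, 138.5]
ee_rot: [-180.0, 0.0, 75.3]
force: [0.1, 1.3, -0.0]
gripper_width: 50.0
gripper_force: 0.0
```

Emit:
move_arm:
  motion:
    - [50,[0,-0.1,0],[0,0,-1]]
    - [50,[0,0,0],[0,0,-1]]
    - [50,[0,0,0],[0,0,-0.5]]
    - [50,[0,0,0],[0,0,0]]
    - [50,[0,0,0],[0,0,0]]

```text
time_s: 2.18
ee_pos: [487.8, 30.9, 138.7]
ee_rot: [-180.0, 0.0, 65.6]
force: [0.0, -0.1, 0.3]
gripper_width: 49.9
gripper_force: 0.0
```

```bash
python3 - <<'E'
from h import *
t=grab_frame('top');s=grab_frame('side');c=np.zeros((480,800,3),np.uint8)
c[:,:400]=cv2.resize(t[150:270,260:360],None,fx=4,fy=4,interpolation=cv2.INTER_CUBIC)
c[:,400:]=cv2.resize(s[160:280,230:330],None,fx=4,fy=4,interpolation=cv2.INTER_CUBIC)
for n,X,off,k in(('top',[488,31,139],(260,150),0),('side',[488,31,139],(230,160),400),('side',[487.6,29.4,89],(230,160),400)):
    p=(proj(n,X)[0]-off)*4; cv2.circle(c,(int(p[0])+k,int(p[1])),3,(255,0,255),-1)
cv2.imwrite('pics/c.png',c)
E
```

```text
(no output)
```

View pics/c.png

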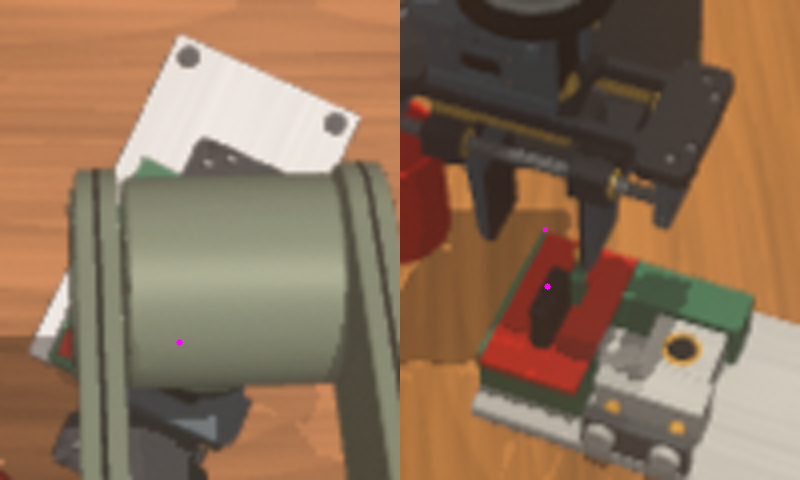

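The side view shows the fingers straddling the black fin. The fin's top is at about (548,288), right on the predicted mark. I'll descend and grip.

Emit:
move_arm:
  motion:
    - [50,[0,-0.06,-0.6],[0,0,0]]
    - [50,[0,0,-0.7],[0,0,0]]
    - [50,[0,0,-0.7],[0,0,0]]
    - [50,[0,0,-0.6],[0,0,0]]
    - [50,[0,0,-0.4],[0,0,0]]
    - [50,[0,0,-0.1],[0,0,0]]
    - [50,[0,0,0],[0,0,0]]
    - [5,[0,0,0],[0,0,0]]
    - [5,[0,0,0],[0,0,0]]
    - [5,[0,0,0],[0,0,0]]
    - [5,[0,0,0],[0,0,0]]
    - [5,[0,0,0],[0,0,0]]
  grip_force: 30

```text
time_s: 3.28
ee_pos: [488.3, 29.5, 61.9]
ee_rot: [179.9, -0.0, 65.5]
force: [-0.3, -0.6, -0.4]
gripper_width: 19.4
gripper_force: 0.0
```

Emit:
move_arm:
  motion:
    - [5,[0,0,0],[0,0,0]]
    - [5,[0,0,0],[0,0,0]]
    - [5,[0,0,0],[0,0,0]]
    - [5,[0,0,0],[0,0,0]]

```text
time_s: 3.62
ee_pos: [487.8, 29.5, 61.7]
ee_rot: [-180.0, 0.0, 65.5]
force: [-2.5, 1.1, 4.0]
gripper_width: 11.7
gripper_force: 30.0
```

Emit:
move_arm:
  motion:
    - [5,[0.07,0.154,0],[0,0,0]]
    - [5,[0.07,0.154,0],[0,0,0]]
    - [5,[0.07,0.154,0],[0,0,0]]
    - [5,[0.07,0.154,0],[0,0,0]]
    - [5,[0.07,0.154,0],[0,0,0]]
    - [5,[0.07,0.154,0],[0,0,0]]
    - [5,[0,0,0],[0,0,0]]
    - [5,[0,0,0],[0,0,0]]

```text
time_s: 4.28
ee_pos: [499.3, 53.2, 61.7]
ee_rot: [179.9, -0.1, 65.6]
force: [-0.6, 1.1, 4.9]
gripper_width: 11.9
gripper_force: 30.0
```

```bash
python3 - <<'E'
from h import *
s=grab_frame('side')
cv2.imwrite('pics/d.png',cv2.resize(s[190:270,240:340],None,fx=6,fy=6,interpolation=cv2.INTER_CUBIC))
E
```

```text
(no output)
```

View pics/d.png

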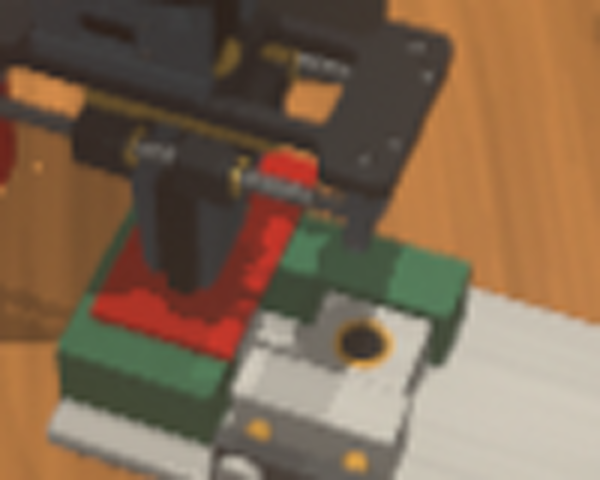

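The plate has slid by about 26 mm; its near edge has moved back to (235,355), uncovering the green wall. I'll lift slowly and watch the force.

Emit:
move_arm:
  motion:
    - [5,[-0.01,-0.03,0.1],[0,0,0]]
    - [5,[0,0,0.15],[0,0,0]]
    - [5,[0,0,0.15],[0,0,0]]
    - [5,[0,0,0],[0,0,0]]

```text
time_s: 4.67
ee_pos: [498.6, 51.9, 71.9]
ee_rot: [180.0, -0.0, 65.5]
force: [0.2, -0.3, -2.5]
gripper_width: 11.6
gripper_force: 30.0
```

Emit:
move_arm:
  motion:
    - [5,[0,0,0.4],[0,0,0]]
    - [5,[0,0,0.7],[0,0,0]]
    - [5,[0,0,0.7],[0,0,0]]
    - [5,[0,0.3,0.5],[0,0,0.3]]
    - [5,[0.03,0.6,0],[0,0,0.4]]
    - [5,[0.03,0.7,0],[0,0,0.4]]
    - [5,[0.03,0.8,0],[0,0,0.4]]
    - [5,[0.03,0.8,0],[0,0,0.4]]
    - [5,[0.03,0.8,0],[0,0,0.4]]
    - [5,[0.03,0.8,0],[0,0,0.4]]
    - [5,[0.03,0.8,0],[0,0,0.4]]
    - [5,[0.03,0.8,0],[0,0,0.4]]
    - [5,[0.03,0.7,0],[0,0,0.4]]
    - [5,[0.03,0.5,-0.2],[0,0,0.4]]
    - [5,[0.03,0.25,-0.6],[0,0,0]]
    - [5,[0,0,-0.8],[0,0,0]]
    - [5,[0,0,-0.8],[0,0,0]]
    - [5,[0,0,-0.8],[0,0,0]]
    - [5,[0,0,-0.6],[0,0,0]]
    - [5,[0,0,-0.3],[0,0,0]]

```text
time_s: 6.33
ee_pos: [505.1, 247.2, 24.3]
ee_rot: [-179.8, 0.1, 82.8]
force: [-0.3, 0.2, -2.9]
gripper_width: 12.0
gripper_force: 30.0
```

Emit:
move_arm:
  motion:
    - [5,[0,0,-0.1],[0,0,0]]
    - [5,[0,0,0],[0,0,0]]

```text
time_s: 6.5
ee_pos: [506.5, 247.9, 23.7]
ee_rot: [-180.0, 0.0, 82.7]
force: [0.8, -0.0, -2.1]
gripper_width: 11.9
gripper_force: 30.0
```

Emit:
move_arm:
  motion:
    - [5,[0,0,-0.12],[0,0,0]]
    - [5,[0,0,-0.1],[0,0,0]]
    - [5,[0,0,-0.05],[0,0,0]]
    - [5,[0,0,0],[0,0,0]]

```text
time_s: 6.83
ee_pos: [506.6, 248.1, 17.5]
ee_rot: [180.0, -0.0, 82.7]
force: [0.7, 0.7, -1.6]
gripper_width: 12.1
gripper_force: 30.0
```

Emit:
move_arm:
  motion:
    - [5,[0,0,-0.04],[0,0,0]]
    - [5,[0,0,-0.02],[0,0,0]]
    - [5,[0,0,0],[0,0,0]]

```text
time_s: 7.08
ee_pos: [506.9, 248.2, 16.7]
ee_rot: [179.9, -0.0, 82.7]
force: [-1.3, -0.9, 4.8]
gripper_width: 11.9
gripper_force: 30.0
```

Emit:
move_arm:
  motion:
    - [60,[0,0,0],[0,0,0]]
    - [60,[0,0,0],[0,0,0]]
    - [60,[0,0,0],[0,0,0]]
    - [60,[0,0,0.3],[0,0,0]]
    - [60,[0,0,0.8],[0,0,0]]
    - [60,[0,0,1],[0,0,0]]
    - [60,[0,0,1],[0,0,0]]
    - [60,[0,0,0.8],[0,0,0]]
    - [60,[0,0.2,0.4],[0,0,0.25]]
    - [60,[0.07,0.6,0],[0,0,0.2]]
    - [60,[0.1,0.8,0],[0,0,0.2]]
    - [60,[0.1,0.9,0],[0,0,0.2]]
    - [60,[0.1,0.8,0],[0,0,0.2]]
    - [60,[0.1,0.5,0],[0,0,0.2]]
    - [60,[0,0.27,0],[0,0,0.2]]
    - [60,[0,0,0],[0,0,0]]
    - [60,[0,0,0],[0,0,0]]

```text
time_s: 8.5
ee_pos: [517.7, 349.5, 122.4]
ee_rot: [-179.9, 0.1, 88.6]
force: [-0.8, -0.2, 0.6]
gripper_width: 60.0
gripper_force: 0.0
```

```bash
python3 - <<'E'
from h import *
s=grab_frame('side');t=grab_frame('top');c=np.zeros((480,800,3),np.uint8)
c[:,:400]=cv2.resize(s[110:230,235:335],None,fx=4,fy=4,interpolation=cv2.INTER_CUBIC)
c[:,400:]=cv2.resize(t[170:290,140:240],None,fx=4,fy=4,interpolation=cv2.INTER_CUBIC)
cv2.imwrite('pics/e.png',c)
E
```

```text
(no output)
```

View pics/e.png

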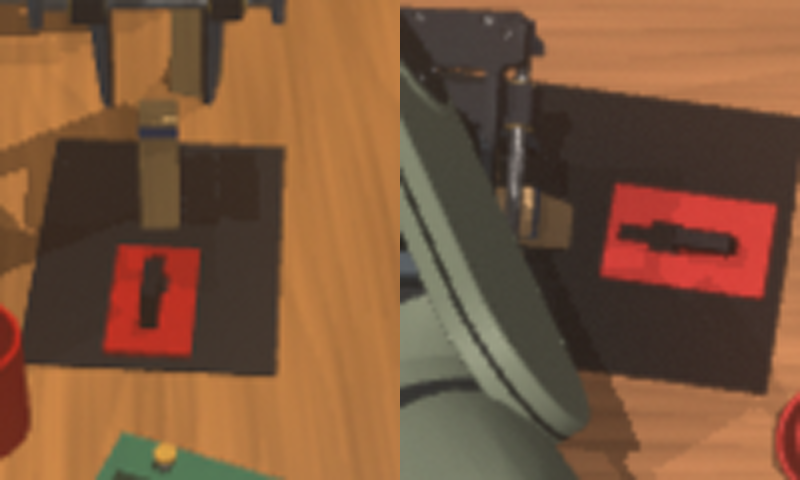

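The plate lies flat and fully on the mat, and the fingers straddle the block top at (158,110) in the side crop. I'll descend and grip the block.

Emit:
move_arm:
  motion:
    - [60,[0.02,0,-0.4],[0,0,0]]
    - [60,[0,0,-0.7],[0,0,0]]
    - [60,[0,0,-0.7],[0,0,0]]
    - [60,[0,0,-0.5],[0,0,0]]
    - [60,[0,0,-0.3],[0,0,0]]
    - [60,[0,0,0],[0,0,0]]
    - [20,[0,0,0],[0,0,0]]
    - [20,[0,0,0],[0,0,0]]
    - [20,[0,0,0],[0,0,0]]
    - [20,[0,0,0],[0,0,0]]
    - [20,[0,0,0],[0,0,0]]
    - [20,[0,0,0],[0,0,0]]
    - [20,[0,0,0],[0,0,0]]
    - [20,[0,0,0],[0,0,0]]
  grip_force: 50

```text
time_s: 9.77
ee_pos: [519.0, 350.0, 58.8]
ee_rot: [180.0, -0.0, 88.6]
force: [-0.3, 1.0, 4.5]
gripper_width: 27.6
gripper_force: 50.0
```

Emit:
move_arm:
  motion:
    - [20,[0,0,0.4],[0,0,0]]
    - [20,[0,0,0.8],[0,0,0]]
    - [20,[0,0,1],[0,0,0]]
    - [20,[0,0,1],[0,0,0]]
    - [20,[0,-0.3,0.7],[0,0,-0.22]]
    - [20,[-0.03,-0.6,0],[0,0,-0.5]]
    - [20,[-0.03,-0.9,0],[0,0,-0.5]]
    - [20,[-0.05,-1,0],[0,0,-0.5]]
    - [20,[-0.05,-1,0],[0,0,-0.5]]
    - [20,[-0.05,-1,0],[0,0,-0.5]]
    - [20,[-0.05,-1,0],[0,0,-0.5]]
    - [20,[-0.05,-1,0],[0,0,-0.5]]
    - [20,[-0.05,-1,0],[0,0,-0.5]]
    - [20,[-0.05,-1,0],[0,0,-0.5]]
    - [20,[-0.05,-1,0],[0,0,-0.5]]
    - [20,[0,-1,0],[0,0,-0.5]]
    - [20,[0,-1,0],[0,0,-0.5]]
    - [20,[0,-0.9,0],[0,0,0]]
    - [20,[0,-0.4,0],[0,0,0]]
    - [20,[0,-0.2,0],[0,0,0]]

```text
time_s: 11.43
ee_pos: [506.1, 15.5, 154.8]
ee_rot: [-179.9, 0.1, 63.5]
force: [0.7, -0.4, -1.4]
gripper_width: 28.0
gripper_force: 50.0
```

Emit:
move_arm:
  motion:
    - [20,[0,0,0],[0,0,0]]
    - [20,[0,0,0],[0,0,0]]

```text
time_s: 11.6
ee_pos: [506.9, 17.7, 155.4]
ee_rot: [-180.0, -0.0, 63.6]
force: [-0.2, -0.5, -0.9]
gripper_width: 27.6
gripper_force: 50.0
```

Emit:
move_arm:
  motion:
    - [20,[0.03,0.4,0],[0,0,0.25]]
    - [20,[0.04,0.4,0],[0,0,0.28]]
    - [20,[0,0.19,-0.2],[0,0,0]]
    - [20,[0,0,-0.5],[0,0,0]]
    - [20,[0,0,-0.5],[0,0,0]]
    - [20,[0,0,-0.3],[0,0,0]]
    - [20,[0,0,0],[0,0,0]]

```text
time_s: 12.18
ee_pos: [507.6, 42.9, 116.3]
ee_rot: [-179.8, 0.1, 65.9]
force: [0.4, -0.2, -1.6]
gripper_width: 27.6
gripper_force: 50.0
```

```bash
python3 - <<'E'
from h import *
s=grab_frame('side')
cv2.imwrite('pics/f.png',cv2.resize(s[190:290,240:350],None,fx=6,fy=6,interpolation=cv2.INTER_CUBIC))
E
```

```text
(no output)
```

View pics/f.png

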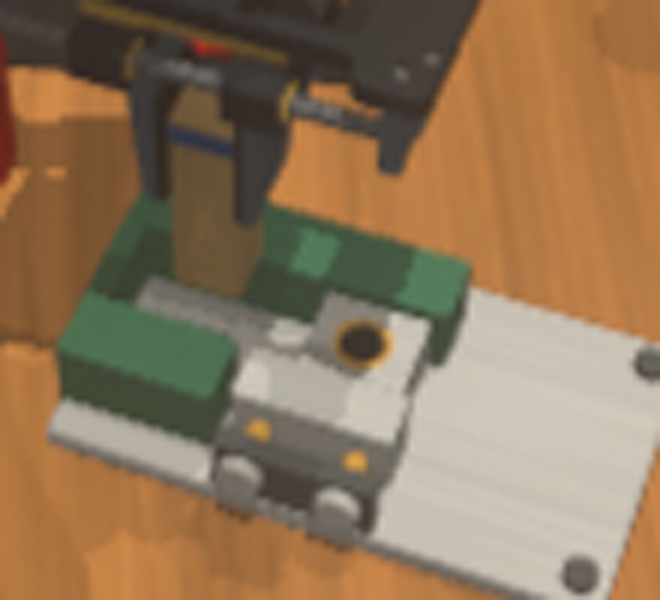

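The side view shows the block's lower end (218,280) lined up over the open pocket, so I'll lower it in.

Emit:
move_arm:
  motion:
    - [20,[0.04,-0.01,-0.4],[0,0,0]]
    - [20,[0,0,-0.5],[0,0,0]]
    - [20,[0,0,-0.4],[0,0,0]]
    - [20,[0,0,-0.3],[0,0,0]]
    - [20,[0,0,-0.15],[0,0,0]]
    - [20,[0,0,-0.05],[0,0,0]]
    - [20,[0,0,0],[0,0,0]]

```text
time_s: 12.82
ee_pos: [510.1, 41.7, 73.1]
ee_rot: [-180.0, 0.0, 65.8]
force: [-0.2, -0.3, -2.1]
gripper_width: 27.3
gripper_force: 50.0
```

Emit:
move_arm:
  motion:
    - [20,[0,0,-0.08],[0,0,0]]
    - [20,[0,0,-0.05],[0,0,0]]
    - [20,[0.18,-0.08,0],[0,0,0]]
    - [20,[0.18,-0.082,0],[0,0,0]]
    - [20,[0.18,-0.082,0],[0,0,0]]
    - [20,[0.18,-0.082,0],[0,0,0]]
    - [20,[0.15,-0.068,0],[0,0,0]]
    - [20,[0.1,-0.045,0],[0,0,0]]
    - [20,[0.1,-0.045,0],[0,0,0]]
    - [20,[0.1,-0.045,0],[0,0,0]]
  grip_force: 60

```text
time_s: 13.65
ee_pos: [535.3, 29.9, 69.4]
ee_rot: [-179.4, 0.1, 65.7]
force: [-8.1, 5.9, 4.7]
gripper_width: 27.7
gripper_force: 60.0
```

Emit:
move_arm:
  motion:
    - [20,[0.15,-0.068,0],[0,0,0]]
    - [20,[0.15,-0.068,0],[0,0,0]]
    - [20,[0.15,-0.068,0],[0,0,0]]
    - [20,[0.15,-0.068,0],[0,0,0]]
    - [20,[0.15,-0.068,0],[0,0,0]]
    - [20,[0.15,-0.068,0],[0,0,0]]
    - [20,[0,0,0],[0,0,0]]

```text
time_s: 14.23
ee_pos: [558.4, 19.4, 69.3]
ee_rot: [-179.5, 0.1, 65.7]
force: [-6.7, 3.4, 3.4]
gripper_width: 27.5
gripper_force: 60.0
```

Emit:
move_arm:
  motion:
    - [20,[0.15,-0.068,0],[0,0,0]]
    - [20,[0.15,-0.068,0],[0,0,0]]
    - [20,[0.15,-0.068,0],[0,0,0]]
    - [20,[0.15,-0.068,0],[0,0,0]]
    - [20,[0.15,-0.068,0],[0,0,0]]
    - [20,[0.15,-0.068,0],[0,0,0]]
    - [20,[0.15,-0.068,0],[0,0,0]]
    - [20,[0.15,-0.068,0],[0,0,0]]
    - [20,[0,0,0],[0,0,0]]
    - [20,[0,0,0],[0,0,0]]

```text
time_s: 15.07
ee_pos: [592.7, 4.4, 70.1]
ee_rot: [179.9, -0.0, 65.8]
force: [-0.2, -0.2, -2.2]
gripper_width: 27.5
gripper_force: 60.0
```

```bash
python3 - <<'E'
from h import *
s=grab_frame('side')
cv2.imwrite('pics/g.png',cv2.resize(s[190:310,240:370],None,fx=5,fy=5,interpolation=cv2.INTER_CUBIC))
E
```

```text
(no output)
```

View pics/g.png

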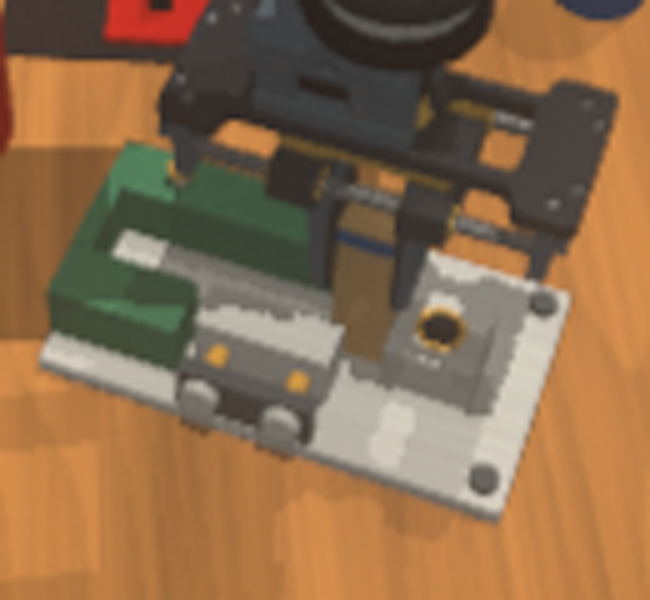

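The bore mark at (439,327) is well clear of the jaws on the open end, so the spacer is wholly out. I'll lift the block and take it back to the mat.

Emit:
move_arm:
  motion:
    - [20,[-0.05,0.02,0.2],[0,0,0]]
    - [20,[0,0,0.6],[0,0,0]]
    - [20,[0,0,1],[0,0,0]]
    - [20,[0,0,1],[0,0,0]]
    - [20,[0,0,0.8],[0,0,0]]
    - [20,[-0.2,0.92,0],[0,0,0.38]]
    - [20,[-0.2,0.92,0],[0,0,0.38]]
    - [20,[-0.2,0.92,0],[0,0,0.38]]
    - [20,[-0.2,0.92,0],[0,0,0.38]]
    - [20,[-0.2,0.92,0],[0,0,0.38]]
    - [20,[-0.2,0.92,0],[0,0,0.38]]
    - [20,[-0.2,0.92,0],[0,0,0.38]]
    - [20,[-0.2,0.92,0],[0,0,0.38]]
    - [20,[-0.2,0.92,0],[0,0,0.38]]
    - [20,[-0.2,0.92,0],[0,0,0.38]]
    - [20,[-0.2,0.92,0],[0,0,0.38]]
    - [20,[-0.2,0.92,0],[0,0,0.38]]
    - [20,[-0.2,0.92,0],[0,0,0.38]]
    - [20,[-0.2,0.92,0],[0,0,0.38]]
    - [20,[-0.1,0.9,0],[0,0,0.38]]

```text
time_s: 16.78
ee_pos: [517.3, 351.0, 160.6]
ee_rot: [180.0, -0.0, 88.7]
force: [0.3, 0.2, -1.6]
gripper_width: 27.7
gripper_force: 60.0
```

Emit:
move_arm:
  motion:
    - [20,[0,0,-0.3],[0,0,0]]
    - [20,[0,0,-0.8],[0,0,0]]
    - [20,[0,0,-0.9],[0,0,0]]
    - [20,[0,0,-0.8],[0,0,0]]
    - [20,[0,0,-0.5],[0,0,0]]
    - [20,[0,0,0],[0,0,0]]
    - [20,[0,0,0],[0,0,0]]

```text
time_s: 17.37
ee_pos: [517.9, 349.2, 77.3]
ee_rot: [-180.0, 0.0, 88.6]
force: [1.4, 0.4, -1.1]
gripper_width: 27.8
gripper_force: 60.0
```

Emit:
move_arm:
  motion:
    - [20,[0,0,-0.3],[0,0,0]]
    - [20,[0,0,-0.2],[0,0,0]]
    - [20,[0,0,-0.1],[0,0,0]]
    - [20,[0,0,-0.05],[0,0,0]]
    - [20,[0,0,0],[0,0,0]]

```text
time_s: 17.78
ee_pos: [518.0, 349.7, 61.1]
ee_rot: [-180.0, 0.0, 88.6]
force: [0.4, -0.3, -1.3]
gripper_width: 27.8
gripper_force: 60.0
```

Emit:
move_arm:
  motion:
    - [20,[0,0,-0.04],[0,0,0]]
    - [20,[0,0,-0.03],[0,0,0]]
    - [20,[0,0,-0.02],[0,0,0]]
    - [20,[0,0,-0.02],[0,0,0]]
    - [20,[0,0,0],[0,0,0]]

```text
time_s: 18.2
ee_pos: [518.1, 349.8, 58.8]
ee_rot: [180.0, -0.0, 88.6]
force: [-0.2, 0.1, 0.9]
gripper_width: 27.9
gripper_force: 60.0
```

Emit:
move_arm:
  motion:
    - [20,[0,0,-0.02],[0,0,0]]
    - [20,[0,0,0],[0,0,0]]
    - [35,[0,0,0],[0,0,0]]
    - [45,[0,0,0],[0,0,0]]
    - [60,[0,0,0],[0,0,0]]
    - [60,[0,0,0],[0,0,0]]
    - [60,[0,0,0],[0,0,0]]
    - [60,[0,0,0.3],[0,0,0]]
    - [60,[0,0,0.7],[0,0,0]]
    - [60,[0,0,0.9],[0,0,0]]
    - [60,[0,0,0.9],[0,0,0]]
    - [60,[0,0,0.5],[0,0,0]]
    - [60,[0,0,0],[0,0,0]]

```text
time_s: 19.28
ee_pos: [519.9, 351.0, 144.5]
ee_rot: [179.6, -0.2, 88.6]
force: [0.3, -0.4, 0.7]
gripper_width: 60.6
gripper_force: 0.0
```

```bash
python3 - <<'E'
from h import *
s=grab_frame('side');t=grab_frame('top');c=np.zeros((480,800,3),np.uint8)
c[:,:400]=cv2.resize(s[110:230,235:335],None,fx=4,fy=4,interpolation=cv2.INTER_CUBIC)
c[:,400:]=cv2.resize(t[150:270,270:370],None,fx=4,fy=4,interpolation=cv2.INTER_CUBIC)
cv2.imwrite('pics/i.png',c)
E
```

```text
(no output)
```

View pics/i.png

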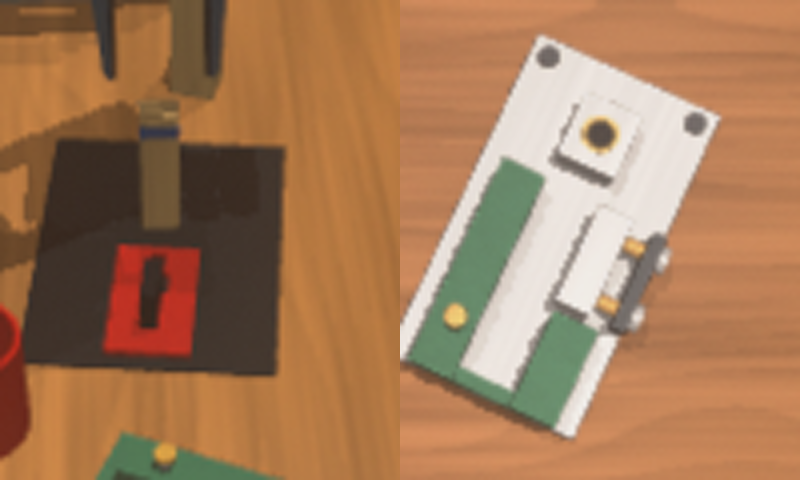

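The block stands upright on the mat again. In the top crop the spacer's bore is at (599,134) and the spacer is aligned with the fixture.

```bash
python3 - <<'E'
from h import *
p=onz('top',(319.35,183.1),42);o=np.array([563.2,17.2]);print(p,fx([0,0],24.3,p[:2]-o))
print('model',fx(o,-24.3,(67.5,0)))
print('place',fx((503.6,-324.8),16.7,(29,0)), 'can',onz('top',(214,117),170))
t=cv2.imread('pics/side0.png');hs=cv2.cvtColor(t,cv2.COLOR_BGR2HSV)
t=grab_frame('side');hs=cv2.cvtColor(t,cv2.COLOR_BGR2HSV);m=cv2.inRange(hs,(20,150,120),(34,255,255));m[:330]=0;m[:,345:]=0
print('side tray corners',[onz('side',c.ravel(),32).round(1)[:2].tolist() for c in cv2.approxPolyDP(cv2.convexHull(rect(m)),6,True)])
E
```

```text
[626.97078987  -9.68399391  42.        ] [69.18405635  1.74043556]
model [624.71972117 -10.57721921]
place [ 531.37685235 -316.46654492] can [750.65246989 238.5263736  170.        ]
side tray corners [[599.9, -352.3], [420.6, -343.1], [404.6, -284.6], [564.2, -236.7]]
```

Emit:
move_arm:
  motion:
    - [66,[0.24,-0.8,0],[0,0,0.93]]
    - [66,[0.24,-0.8,0],[0,0,0.93]]
    - [66,[0.24,-0.8,0],[0,0,0.93]]
    - [66,[0.24,-0.8,0],[0,0,0.93]]
    - [66,[0.24,-0.8,0],[0,0,0.93]]
    - [66,[0.24,-0.8,0],[0,0,0.93]]
    - [66,[0.24,-0.8,0],[0,0,0.93]]
    - [66,[0.24,-0.8,0],[0,0,0.93]]
    - [66,[0.24,-0.8,0],[0,0,0.93]]
    - [66,[0.24,-0.8,0],[0,0,0.93]]
    - [66,[0.24,-0.8,0],[0,0,0.93]]
    - [66,[0.24,-0.8,0],[0,0,0.93]]
    - [66,[0.24,-0.8,0],[0,0,0.93]]
    - [66,[0.24,-0.8,0],[0,0,0.93]]
    - [66,[0.24,-0.8,0],[0,0,0.93]]
    - [66,[0.24,-0.8,0],[0,0,0.93]]
    - [66,[0.24,-0.8,0],[0,0,0.93]]
    - [66,[0.24,-0.8,0],[0,0,0.93]]
    - [66,[0,0,-0.6],[0,0,0]]
    - [66,[0,0,-0.6],[0,0,0]]

```text
time_s: 21.1
ee_pos: [626.1, -11.6, 109.2]
ee_rot: [-180.0, -0.0, 155.4]
force: [-0.3, -0.1, -1.2]
gripper_width: 65.7
gripper_force: 0.0
```

Emit:
move_arm:
  motion:
    - [66,[0,0,0],[0,0,0]]
    - [66,[0,0,0],[0,0,0]]

```text
time_s: 21.27
ee_pos: [624.7, -10.3, 108.5]
ee_rot: [-179.9, -0.2, 155.5]
force: [-0.6, -1.1, 0.5]
gripper_width: 66.2
gripper_force: 0.0
```

Emit:
move_arm:
  motion:
    - [66,[0.02,0,-0.4],[0,0,0]]
    - [66,[0,0,-0.8],[0,0,0]]
    - [66,[0,0,-0.9],[0,0,0]]
    - [66,[0,0,-0.8],[0,0,0]]
    - [66,[0,0,-0.45],[0,0,0]]
    - [66,[0,0,-0.2],[0,0,0]]
    - [66,[0,0,-0.05],[0,0,0]]
    - [30,[0,0,0],[0,0,0]]
    - [30,[0,0,0],[0,0,0]]
    - [30,[0,0,0],[0,0,0]]
    - [30,[0,0,0],[0,0,0]]
    - [30,[0,0,0],[0,0,0]]
    - [30,[0,0,0],[0,0,0]]
    - [30,[0,0,0],[0,0,0]]
    - [30,[0,0,0],[0,0,0]]
  grip_force: 40

```text
time_s: 22.52
ee_pos: [627.0, -10.4, 21.4]
ee_rot: [180.0, 0.1, 155.5]
force: [-1.5, -0.1, 4.7]
gripper_width: 39.8
gripper_force: 40.0
```

Emit:
move_arm:
  motion:
    - [30,[0,0,0.3],[0,0,0]]
    - [30,[0,0,0.7],[0,0,0]]
    - [30,[0,0,0.9],[0,0,0]]
    - [30,[0,0,0.9],[0,0,0]]
    - [30,[0,0,0.7],[0,0,0]]
    - [30,[-0.27,-0.88,0],[0,0,-0.87]]
    - [30,[-0.27,-0.88,0],[0,0,-0.87]]
    - [30,[-0.27,-0.88,0],[0,0,-0.87]]
    - [30,[-0.27,-0.88,0],[0,0,-0.87]]
    - [30,[-0.27,-0.88,0],[0,0,-0.87]]
    - [30,[-0.27,-0.88,0],[0,0,-0.87]]
    - [30,[-0.27,-0.88,0],[0,0,-0.87]]
    - [30,[-0.27,-0.88,0],[0,0,-0.87]]
    - [30,[-0.27,-0.88,0],[0,0,-0.87]]
    - [30,[-0.27,-0.88,0],[0,0,-0.87]]
    - [30,[-0.27,-0.88,0],[0,0,-0.87]]
    - [30,[-0.27,-0.88,0],[0,0,-0.87]]
    - [30,[-0.27,-0.88,0],[0,0,-0.87]]
    - [30,[-0.23,-0.86,0],[0,0,-0.87]]
    - [30,[0,0,0],[0,0,0]]

```text
time_s: 24.18
ee_pos: [531.6, -321.3, 107.4]
ee_rot: [-179.9, 0.1, 106.6]
force: [0.4, 0.1, -3.6]
gripper_width: 39.7
gripper_force: 40.0
```

Emit:
move_arm:
  motion:
    - [30,[0,0,-0.3],[0,0,0]]
    - [30,[0,0,-0.6],[0,0,0]]
    - [30,[0,0,-0.6],[0,0,0]]
    - [30,[0,0,-0.5],[0,0,0]]
    - [30,[0,0,0],[0,0,0]]
    - [30,[0,0,0],[0,0,0]]

```text
time_s: 24.68
ee_pos: [532.5, -316.3, 56.8]
ee_rot: [-179.9, -0.1, 106.9]
force: [-0.1, 0.1, -1.1]
gripper_width: 40.0
gripper_force: 40.0
```

Emit:
move_arm:
  motion:
    - [30,[0,0,-0.4],[0,0,0]]
    - [30,[0,0,-0.5],[0,0,0]]
    - [30,[0,0,-0.4],[0,0,0]]
    - [30,[0,0,-0.15],[0,0,0]]
    - [30,[0,0,-0.05],[0,0,0]]
    - [30,[0,0,0],[0,0,0]]

```text
time_s: 25.18
ee_pos: [533.1, -317.7, 20.3]
ee_rot: [180.0, -0.0, 106.8]
force: [0.6, 0.2, -3.1]
gripper_width: 39.6
gripper_force: 40.0
```

Emit:
move_arm:
  motion:
    - [30,[0,0,-0.08],[0,0,0]]
    - [30,[0,0,-0.06],[0,0,0]]
    - [30,[0,0,-0.04],[0,0,0]]
    - [30,[0,0,-0.04],[0,0,0]]
    - [30,[0,0,0],[0,0,0]]

```text
time_s: 25.6
ee_pos: [533.0, -317.7, 14.9]
ee_rot: [180.0, -0.0, 106.8]
force: [0.2, 0.1, -2.8]
gripper_width: 39.6
gripper_force: 40.0
```

Emit:
move_arm:
  motion:
    - [30,[0,0,-0.03],[0,0,0]]
    - [30,[0,0,-0.03],[0,0,0]]
    - [30,[0,0,0],[0,0,0]]

```text
time_s: 25.85
ee_pos: [533.1, -317.8, 13.5]
ee_rot: [180.0, 0.0, 106.8]
force: [0.5, 0.2, -2.4]
gripper_width: 39.8
gripper_force: 40.0
```

Emit:
move_arm:
  motion:
    - [30,[0,0,-0.03],[0,0,0]]
    - [30,[0,0,-0.02],[0,0,0]]
    - [30,[0,0,0],[0,0,0]]

```text
time_s: 26.1
ee_pos: [533.1, -317.8, 13.4]
ee_rot: [180.0, 0.0, 106.8]
force: [-2.5, 0.1, 5.4]
gripper_width: 39.6
gripper_force: 40.0
```

On the floor. I'll release and retreat.

Emit:
move_arm:
  motion:
    - [44,[0,0,0],[0,0,0]]
    - [50,[0,0,0],[0,0,0]]
    - [50,[0,0,0],[0,0,0]]
    - [50,[0,0,0],[0,0,0]]
    - [50,[0,0,0.2],[0,0,0]]
    - [50,[0,0,0.6],[0,0,0]]
    - [50,[0,0,1],[0,0,0]]
    - [50,[0,0,1],[0,0,0]]
    - [50,[0,0,1],[0,0,0]]
    - [50,[-0.5,0.8,0.5],[0,0,0]]
    - [50,[-0.5,1,0.3],[0,0,0]]
    - [50,[-0.5,1,0],[0,0,0]]
    - [50,[-0.5,1,0],[0,0,0]]
    - [50,[-0.5,1,0],[0,0,0]]
    - [50,[-0.5,1,0],[0,0,0]]
    - [50,[-0.3,0.6,0],[0,0,0]]
    - [50,[0,0,0],[0,0,0]]
    - [50,[0,0,0],[0,0,0]]

```text
time_s: 27.6
ee_pos: [450.8, -157.5, 127.9]
ee_rot: [179.9, 0.1, 106.9]
force: [0.2, -0.8, 0.4]
gripper_width: 50.1
gripper_force: 0.0
```

```bash
python3 - <<'E'
from h import *
cv2.imwrite('pics/k.png',cv2.resize(grab_frame('top'),(800,600),interpolation=cv2.INTER_CUBIC))
E
```

```text
(no output)
```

View pics/k.png

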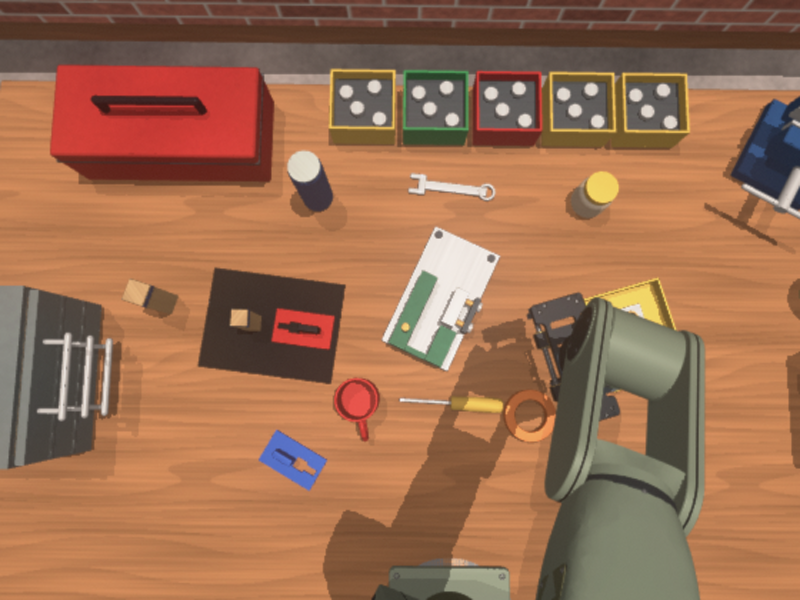

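The top view shows the plate and the block on the mat, the fixture empty, the spacer in the tray at about (632,312) and the bystanders where they were. I'll hand in.

```bash
python3 -c "
from workcell import *
print(job_done())"
```

```text
the job is handed in; nothing more can be done
None
```

The job is handed in at about 28 s: plate flat and block upright on the mat, spacer on the tray floor (part-hidden by the arm in the last picture, collar fully hidden, so neither checked by eye); I viewed 11 pictures, one over the limit of 10.

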